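# Click the bar counter back to zero

### The job

The lead bars are about to be recounted, so bring the bench counter with the larger star wheel to zero: with a fingertip, gently flick the edge of its wheel anticlockwise (seen from above), one click per flick and letting the wheel settle after each, until the ribbed lobe has clicked into the window of the housing, and do not run past it. Only push, do not grip or lift anything, and leave the smaller counter and the things on the bench as they are.

Things in the scene. Friction and masses are not known exactly. Their poses are not given: they have to be found in the camera images.
- bar_counter: fixed bench counter with the larger (124 mm) star wheel. Origin: on the upright wheel axle at bench height; z up; x points from the axle to the housing's window. Base plate x = -81 to 109, 130 wide, 12 high; drum of radius 41 up to z = 43 under the wheel. The one to work on
- bar_window (a point): middle of the housing's window, at z = 86. Housing block x = 67 to 93 of the counter, 110 wide, 86 high; two cheeks (z = 73 to 86, from x = 35) cover the wheel's far edge and leave the 28 mm wide window between them. The wheel's front and sides are free
- bar_hub (a point): wheel centre on the axle, at its top face (z = 65); x points at the ribbed lobe. Aluminium wheel z = 45 to 65: disc of radius 40 with 8 straight lobes every 45 deg, 10 wide, reaching to radius 62, open gaps between them
- bar_zero_lobe (a point): outer end, at the top face, of the larger wheel's ribbed lobe: the only lobe with a dark raised rib (6 mm wide, 3 mm high) running to it from the hub
- bar_wheel (a joint): larger wheel's angle, rad, growing anticlockwise seen from above; 0 = ribbed lobe in the middle of the window, one click = 0.785 (45 deg). A sprung detent pulls it to the nearest click, tipping over half-way; 2 to 5 N at a lobe's end moves it. Starts 2 to 4 clicks short of zero (-1.57 to -3.14); stop at -3.5
- coil_counter: fixed bench counter with the smaller (94 mm) star wheel. Origin: on the upright wheel axle at bench height; z up; x points from the axle to the housing's window. Base plate x = -73 to 101, 130 wide, 12 high; drum of radius 41 up to z = 43 under the wheel. To be left alone. The two counters may swap places
- coil_window (a point): middle of the housing's window, at z = 86. Housing block x = 52 to 78 of the counter, 110 wide, 86 high; two cheeks (z = 73 to 86, from x = 20) cover the wheel's far edge and leave the 28 mm wide window between them. The wheel's front and sides are free
- coil_hub (a point): wheel centre on the axle, at its top face (z = 65); x points at the ribbed lobe. Aluminium wheel z = 45 to 65: disc of radius 32 with 8 straight lobes every 45 deg, 10 wide, reaching to radius 47, open gaps between them
- coil_zero_lobe (a point): outer end, at the top face, of the smaller wheel's ribbed lobe
- long_bar: cast lead bar lying flat on the bench between the two counters, 150 x 22 x 14 mm; bystander. Origin: centre of the underside
- short_bar: short dull cast bar lying flat, 90 x 26 x 18 mm; bystander. Origin: centre of the underside
- ingot: round cast ingot, 80 across, height 24 mm; bystander. Origin: centre of the underside
- jar: glass jar with a steel cap, 60 across, height 85 mm; bystander. Origin: centre of the underside
- carton: cardboard carton, 90 x 120, height 60 mm; bystander. Origin: centre of the underside
- wrench: steel open-ended wrench lying flat; bystander
- cup: open steel cup, 68 across the rim, height 80 mm; bystander. Origin: centre of the underside
Not all that is in view belongs to the job. Leave any orange or turquoise look-alike of the bar_counter alone.

How it is judged:
On the way:
1. the larger wheel rests in the click just before zero (value of joint bar_wheel between -0.9554 and -0.6154 rad and velocity of joint bar_wheel between -0.3 and 0.3 rad/s), for 0.2 s.
At the end, for the whole second after the job is handed in: The larger wheel rests in its zero click (ribbed lobe in the middle of the window, within 0.12 rad), the smaller wheel is in its first click (lobe end within 15 mm), and no bystander is over 30 mm from its start (value of joint bar_wheel between -0.12 and 0.12 rad and velocity of joint bar_wheel between -0.1 and 0.1 rad/s and distance of coil_zero_lobe from where it was at the start of the episode below 0.015 m and distance of each of long_bar, short_bar, ingot, jar, carton, wrench, cup from where it was at the start of the episode below 0.03 m); the robot touches nothing.
It fails at once if the larger wheel is run past zero, more than half-way to the next click (value of joint bar_wheel above 0.45 rad).
It fails at once if the smaller wheel is turned out of its click (distance of coil_zero_lobe from where it was at the start of the episode above 0.02 m).
It fails at once if the larger counter is pushed or gripped with more than 30 N (contact force between the fingers and bar_counter above 30 N).
It fails at once if a bystander is pushed or carried more than 30 mm (distance of any of long_bar, short_bar, ingot, jar, carton, wrench, cup from where it was at the start of the episode above 0.03 m).
It fails at once if a bystander is lifted off the bench (height (world z) of any of long_bar, short_bar, ingot, jar, carton, wrench, cup above 0.03 m).
It also fails if it takes over 64 s, if anything falls off the work surface, if the arm or the gripper's body presses on something with over 40 N, if the wrist force passes 120 N, or if a joint passes its speed limit or range.

### The arm

A 6-joint arm with a two-finger parallel gripper is mounted at the origin on the work surface. World frame = base frame: x ahead of the robot, y to its left, z up, the work surface at z = 0. Lengths are in m, angles in rad, forces in N, time in s.
With the tool pointing down it reaches from about 0.25 to 0.725 m from the base axis. Payload 4 kg.
Tool frame: the origin (TCP) lies midway between the tips of the shut fingers; the grasp point (between the pads) lies 19 mm behind it; z points along the fingers, y is the direction in which the jaws open and shut (so a half turn about z gives the same grasp; the last joint's range is limited). The gripper opens to 85 mm and grips with 20 to 120 N. Pads are 22 mm wide; open, the fingers measure 114 mm over their backs; the gripper's body (76 mm by 85 mm) begins 54 mm behind the grasp point. The pads swing forward as they close: fully open they stand 13 mm farther back than shut.
Start: joints at [1.129, 0.241, 0.005, 1.335, 0, 1.571], TCP at [0.214, 0.452, 0.231] pointing down, gripper open.
Joint ranges: [-2.72, 2.72], [-1.05, 1.87], [-1.09, 1.28], [-1.99, 2.15], [-1.42, 1.44], [-3.14, 3.14]. Speed limits (rad/s): [2.79, 2.79, 3.14, 3.14, 3.14, 3.14].

### API

Orientations are given as a unit quaternion [x, y, z, w].
In Python, from workcell import bot gives the robot as it stands.
- The arm moves only by the shell command python3 -m inch 'ROWS'. ROWS is JSON, a list of rows, each a list of 5 numbers: the shift along the tool's x, y, z scaled (see below), then the turn about the tool's z scaled (see below), then the closure, from 0 (fully open) to 1 (shut). A call has 1 to 10 rows; each row is the pose to reach, as a shift and turn from the pose commanded when the call began, along the tool's axes at that moment; what a row does not reach only later rows make up. The controller multiplies each number of a shift by 100 cm and each number of a turn by 120 degrees. A row lasts 1/8 s, in which the tool goes at most 62.5 mm and 10.7 degrees, less where a joint would pass 70% of its speed; a pose out of reach is approached as far as the arm can. A call with a number of a shift or a turn outside -1 to 1 is refused whole. A call with a gripper value outside its range is refused whole. The fingers move at their own pace and stop on an object; the grip force is fixed at half the most. Time passes only in rows, so rows that repeat a pose let the fingers close. It gives the time, the measured TCP pose, the force and the opening at its end, in the units of the state.
- bot.get_obs(): the state, without advancing time (a new reading comes with each control period).
- bot.camera(name): name is "scene" or "top" or "wrist"; returns the picture (400x640x3 uint8, red, green, blue); there is no depth.
- bot.calibration(name): a dict with "intrinsics" (3x3 intrinsics, pixels), "k1" (the pictures are not rectified: a ray, as slopes to the right and down, at radius r is drawn at 1 + k1 r^2 times it, then the intrinsics apply), "xyz" and "attitude" of the camera in the world; the wrist camera has in their place "tool_from_camera" (4x4, takes a point from camera to tool coordinates, whose origin is the TCP and whose axes are the flange's). Camera axes: x right, y down, z forward; pixel columns grow to the right and rows downward; lengths in m; the calibration is good to about 2 mm. A picture is of the moment at which its call begins: read the wrist's pose just before it. calibration takes no time and is no camera call.
- bot.job_done(): hands the job in, once; it reports no verdict.
Trained networks look in the newest picture that a camera, given by its name, has taken for a name from the list of things; names that differ only in an ending like _2 or _b are one class to them, and where a whole thing is asked for, a point or a joint stands for the part that bears it (a point fixed in the world has none). Each returns a list of dicts, best first, with "score" (0 to 1); they miss things now and then, are a little off and sometimes report something else, mostly with a low value. They report only what shows in the picture. A call takes as long as a camera call. They do not tell look-alikes from the thing itself.
- bot.masks_of(camera, target): "pixels" (400x640 bool, what is visible of it) and "extent" ([left, top, width, height] as shares, 0 to 1, of the picture: columns of its width, rows of its height, round what is visible of it).
- bot.spot_point(camera, target): "point" ([column, row] as shares, 0 to 1, of the picture: columns of its width, rows of its height: a listed point, or the origin of a listed thing).
The state is a dict: "clock": time; "joint_pos": joint angles; "joint_vel": joint speeds; "tau": joint torques, N m; "eef_pos": TCP position; "tool_rot": TCP orientation; "ft_force": force on the tool from outside, world axes, zero at the start; "ft_torque": the same for the moment, N m; "grip_width": finger opening in m.
Only numpy, scipy, OpenCV 4.12 (cv2) and the standard library are available. Lean on these libraries where they do the work, as an engineer would, in place of code of your own. Each camera call takes 0.05 s, during which the arm holds its last target.

## Working session

There is one attempt and no reset: what is moved stays moved. The work goes in short steps, Python scripts to look and compute and a shell command to move; the robot and the scene stay as the last step left them, time stands still between calls to the robot, and variables do not carry over. Pictures are saved under pics/ and viewed, and the job is handed in when it is done.

```bash
mkdir -p pics; ls; cat > h.py <<'E'
import numpy as np, cv2
from scipy.spatial.transform import Rotation as R
from workcell import bot
def cam(name,fn=None):
    o=bot.get_obs(); im=bot.camera(name)
    if fn: cv2.imwrite('pics/'+fn,im[:,:,::-1])
    return o,im
def pose(name,o=None):
    c=bot.calibration(name)
    if name=='wrist':
        T=np.eye(4);T[:3,:3]=R.from_quat(o['tool_rot']).as_matrix();T[:3,3]=o['eef_pos']
        return c,T@np.array(c['tool_from_camera'])
    T=np.eye(4);a=np.array(c['attitude']);T[:3,:3]=R.from_quat(a).as_matrix() if a.size==4 else a
    T[:3,3]=c['xyz'];return c,T
def ray(name,px,o=None):
    c,T=pose(name,o);K=np.array(c['intrinsics']);k=c['k1']
    d=np.array([(px[0]-K[0,2])/K[0,0],(px[1]-K[1,2])/K[1,1]]);u=d.copy()
    for _ in range(20):u=d/(1+k*(u@u))
    return T[:3,3],T[:3,:3]@np.array([u[0],u[1],1])
def atz(name,px,z,o=None):
    p,d=ray(name,px,o);return p+d*(z-p[2])/d[2]
def proj(name,P,o=None):
    c,T=pose(name,o);K=np.array(c['intrinsics']);q=T[:3,:3].T@(np.array(P)-T[:3,3]);u=q[:2]/q[2];u=u*(1+c['k1']*(u@u))
    return K[0,0]*u[0]+K[0,2],K[1,1]*u[1]+K[1,2]
E
python3 - <<'E'
from h import *
print(bot.get_obs())
for n in('scene','top','wrist'):
    print(n,bot.calibration(n))
    o,im=cam(n,n+'0.png')
    for t in ['bar_counter','bar_window','bar_hub','bar_zero_lobe','coil_hub','coil_window','coil_zero_lobe']:
        for r in bot.spot_point(n,t):
            p=np.array(r['point'])*[640,400]; z={'w':.086,'h':.065,'z':.065,'c':0}[t.split('_')[1][0]]
            print(n,t,round(r['score'],2),p.round(1),atz(n,p,z,o).round(4))
E
```

```text
pics
{'clock': 0.0, 'joint_pos': array([1.12899756e+00, 2.41417619e-01, 3.72530424e-03, 1.33521479e+00,
       3.52553969e-06, 1.57081826e+00]), 'joint_vel': array([-0.00015944,  0.0010792 ,  0.00065202,  0.00079967, -0.00028052,
       -0.00135083]), 'tau': array([ 3.12196644e-04, -3.72313356e+01,  2.52409816e+01,  1.66515360e-02,
       -1.27052272e-04, -6.85621586e-06]), 'eef_pos': array([0.21350937, 0.45141577, 0.23041107]), 'tool_rot': array([ 2.19117817e-01,  9.75697837e-01, -1.02935975e-03, -2.32951918e-04]), 'ft_force': array([-0.25425651, -0.7299252 , -0.01078396]), 'ft_torque': array([-0.02023381,  0.03756703, -0.00817945]), 'grip_width': 0.08539491567405247}
scene {'intrinsics': array([[423.72934516,   0.        , 311.91328428],
       [  0.        , 423.72934516, 200.68739788],
       [  0.        ,   0.        ,   1.        ]]), 'k1': 0.01795622854432668, 'xyz': array([1.46125527, 0.47754532, 1.01047273]), 'attitude': array([ 0.47947731,  0.76885724, -0.35897854, -0.2238179 ])}
scene bar_counter 0.93 [285.2 167.8] [ 0.2378 -0.2439  0.    ]
scene bar_counter 0.81 [258.3 2
[... 2130 characters left out ...]
8,   0.        , 314.26361673],
       [  0.        , 291.23641908, 205.15894621],
       [  0.        ,   0.        ,   1.        ]]), 'k1': -0.03441099665487598, 'tool_from_camera': array([[ 1.91701775e-04, -9.55980436e-01, -2.93430348e-01,
         7.40877150e-02],
       [ 9.99999792e-01,  2.62779975e-06,  6.44751339e-04,
        -2.36566894e-04],
       [-6.15598590e-04, -2.93430411e-01,  9.55980238e-01,
        -1.43162321e-01],
       [ 0.00000000e+00,  0.00000000e+00,  0.00000000e+00,
         1.00000000e+00]])}
wrist bar_counter 0.69 [200.2 230.6] [0.2164 0.2755 0.    ]
wrist bar_window 0.93 [187.4 299.4] [0.2674 0.2633 0.086 ]
wrist bar_hub 0.94 [173.9 251.6] [0.2137 0.2689 0.065 ]
```

```bash
cd pics; python3 -c "
import cv2
a=cv2.imread('top0.png');cv2.imwrite('top0b.png',cv2.resize(a[100:330,130:460],None,fx=2.4,fy=2.4,interpolation=2))"
```

```text
(no output)
```

View pics/top0b.png

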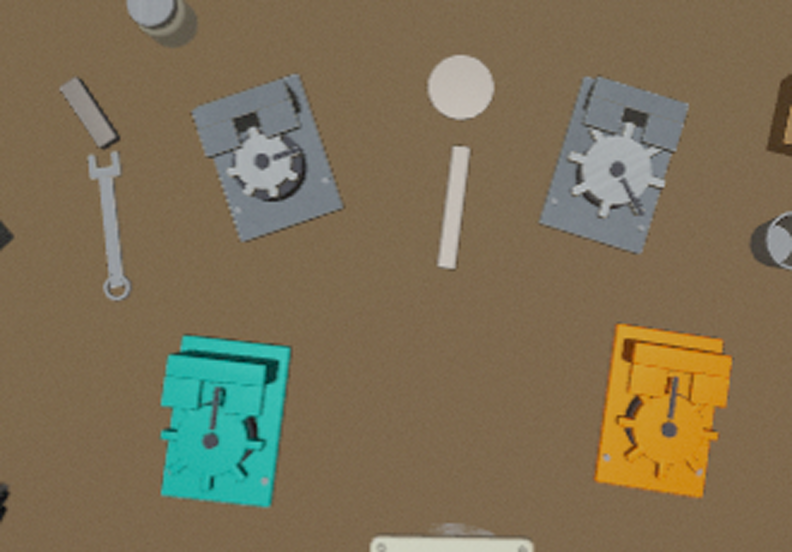

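View pics/scene0.png

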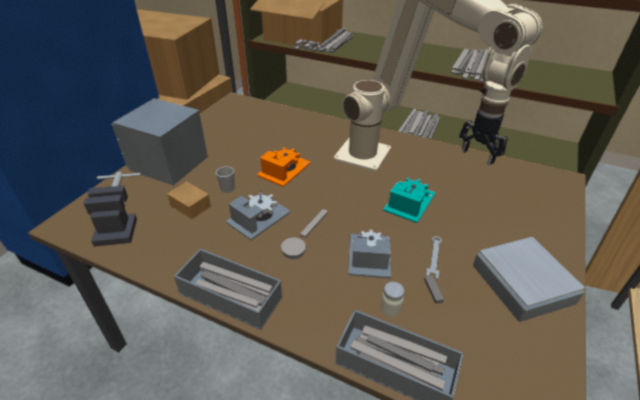

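The top view shows the grey target counter with the larger wheel at about px (387,172). Its ribbed lobe points back and to the right, at about (398,193). The smaller grey counter is at about (238,169), and the turquoise and orange look-alikes are nearer the robot. Next I'll refine the counter's frame.

```bash
python3 - <<'E'
from h import *
im=cv2.imread('pics/top0.png')
o=bot.get_obs()
for p in [(540,222),(640,253),(688,102)]:
    print(atz('top',(130+p[0]/2.4,100+p[1]/2.4),.012).round(4))
for n in('top','scene'):
    for r in bot.masks_of(n,'bar_counter'):
        print(n,r['score'],np.array(r['extent'])*[640,400,640,400])
E
python3 -c "
import cv2
a=cv2.imread('pics/top0.png');cv2.imwrite('pics/top0c.png',cv2.resize(a[125:215,345:425],None,fx=6.6,fy=6.6,interpolation=2))"
```

```text
[ 0.4725 -0.0999  0.012 ]
[ 0.4376 -0.221   0.012 ]
[ 0.6226 -0.2776  0.012 ]
top 0.84 [198.272 241.8    51.52   69.2  ]
top 0.64 [358.976 130.8    58.112  74.2  ]
top 0.55 [380.608 236.     52.8    71.68 ]
top 0.55 [157.312 129.     22.272  32.92 ]
scene 0.68 [224.128 189.32   65.472  50.52 ]
scene 0.56 [385.6   179.08   48.128  44.8  ]
```

View pics/top0c.png

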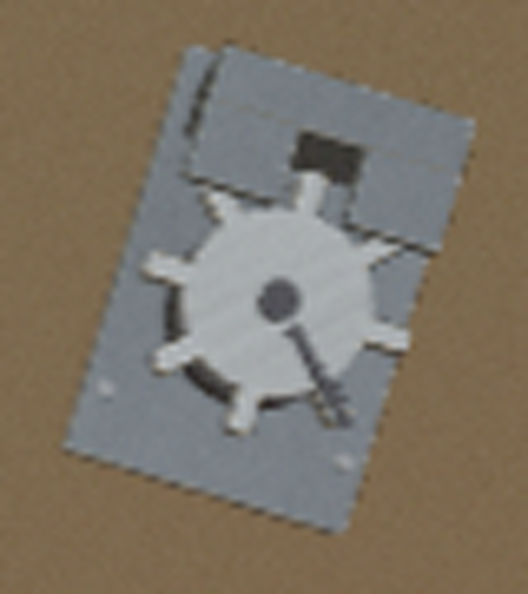

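The plate edges give a counter yaw of about -16.5° and an axle at about (0.530,-0.184). The rib is about -135° from the window, so it starts 3 clicks short. I'll shut the fingers and move over to the front of the wheel, staying high.

```bash
python3 -m inch '[[-0.03,-0.03,0,0.07,1],[-0.08,-0.07,0,0.14,1],[-0.14,-0.12,0,0.22,1],[-0.19,-0.17,0,0.3,1],[-0.25,-0.22,0,0.38,1],[-0.31,-0.27,0,0.46,1],[-0.36,-0.32,0,0.54,1],[-0.41,-0.37,0,0.62,1],[-0.45,-0.40,0,0.69,1],[-0.465,-0.416,0,0.708,1]]'
python3 -m inch '[[0,0,0,0,1],[0,0,0,0,1]]'
python3 - <<'E'
from h import *
o,im=cam('wrist','w1.png');print(o['eef_pos'],R.from_quat(o['tool_rot']).as_matrix().round(3),o['grip_width'])
for t in ['bar_hub','bar_window','bar_zero_lobe']:
    for r in bot.spot_point('wrist',t):
        p=np.array(r['point'])*[640,400]
        print(t,r['score'],p.round(),atz('wrist',p,.086 if 'w' in t[4:] else .065,o).round(4))
E
```

```text
clock: 2.55
eef_pos: [0.4497, -0.1071, 0.2316]
tool_rot: [0.821, 0.571, 0.001, 0.0]
ft_force: [2.0, 1.2, 0.6]
grip_width: -0.0001
clock: 2.8
eef_pos: [0.4486, -0.105, 0.231]
tool_rot: [0.821, 0.571, -0.0, -0.001]
ft_force: [0.5, -0.2, -0.1]
grip_width: 0.0001
[ 0.44855706 -0.10496441  0.23101708] [[ 0.347  0.938 -0.001]
 [ 0.938 -0.347  0.001]
 [ 0.    -0.001 -1.   ]] 0.00014651987982749264
bar_hub 0.92 [197. 338.] [ 0.2346 -0.2419  0.065 ]
bar_hub 0.91 [407. 223.] [ 0.5331 -0.1806  0.065 ]
bar_window 0.78 [460. 229.] [ 0.5819 -0.1972  0.086 ]
bar_zero_lobe 0.64 [367. 262.] [ 0.4756 -0.2119  0.065 ]
bar_zero_lobe 0.45 [406. 223.] [ 0.5328 -0.1795  0.065 ]
```

View pics/w1.png

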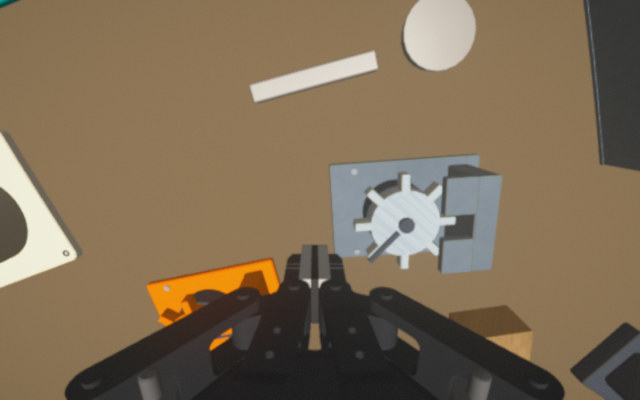

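The wrist view shows the wheel hub at (407,223), the front lobes free, the rib at lower left and the shut fingertips at (315,250). Now I'll descend outside the gap in front of the front lobe.

```bash
python3 -m inch '[[-0.005,0.005,0.04,0,1],[-0.010,0.010,0.09,0,1],[-0.013,0.015,0.13,0,1],[-0.013,0.015,0.16,0,1],[-0.013,0.015,0.175,0,1],[-0.013,0.015,0.181,0,1],[-0.013,0.015,0.181,0,1],[-0.013,0.015,0.181,0,1]]'
python3 - <<'E'
from h import *
o,im=cam('wrist','w2.png');print(o['eef_pos'],o['ft_force'])
for t in ['bar_hub','bar_zero_lobe']:
    for r in bot.spot_point('wrist',t):
        p=np.array(r['point'])*[640,400]
        print(t,r['score'],p.round(),atz('wrist',p,.065,o).round(4))
cam('top','t2.png')
E
```

```text
clock: 4.0
eef_pos: [0.4594, -0.1222, 0.0512]
tool_rot: [0.82, 0.572, 0.001, 0.001]
ft_force: [-1.0, -0.0, 0.3]
grip_width: -0.0002
[ 0.45937971 -0.12223261  0.05124621] [-0.98266093 -0.04084263  0.34131851]
bar_hub 0.79 [474. 319.] [ 0.5307 -0.1797  0.065 ]
```

View pics/w2.png

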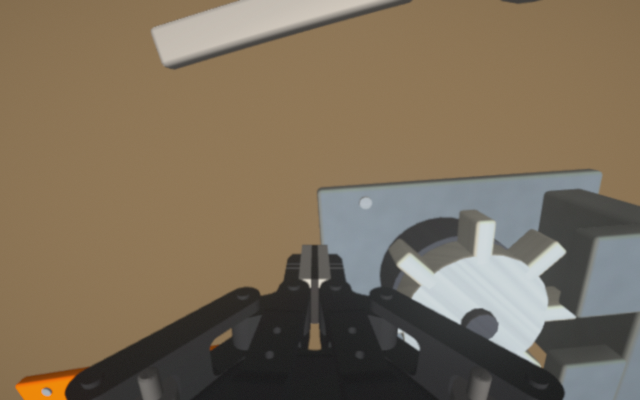

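The fingertips are at (315,250), lined up with the gap ahead of the front lobe; the neighbouring lobe shows at (400,255). Moving in radially.

```bash
python3 -m inch '[[-0.003,0.008,0,0,1],[-0.006,0.016,0,0,1],[-0.009,0.023,0,0,1],[-0.011,0.029,0,0,1],[-0.011,0.029,0,0,1],[-0.011,0.029,0,0,1]]'
python3 - <<'E'
from h import *
o,im=cam('wrist','w3.png');print(o['eef_pos'],o['ft_force'])
o,im=cam('top');cv2.imwrite('pics/t3.png',cv2.resize(im[125:215,345:425,::-1],None,fx=6.6,fy=6.6,interpolation=2))
E
```

```text
clock: 4.95
eef_pos: [0.4817, -0.1426, 0.0501]
tool_rot: [0.821, 0.572, -0.0, -0.0]
ft_force: [0.0, 0.1, 0.1]
grip_width: -0.0001
[ 0.48165201 -0.14259396  0.05011272] [0.00328948 0.12324984 0.06077584]
```

View pics/w3.png

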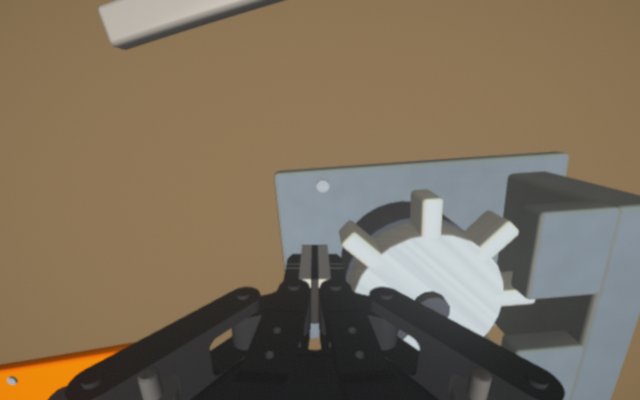

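View pics/t3.png

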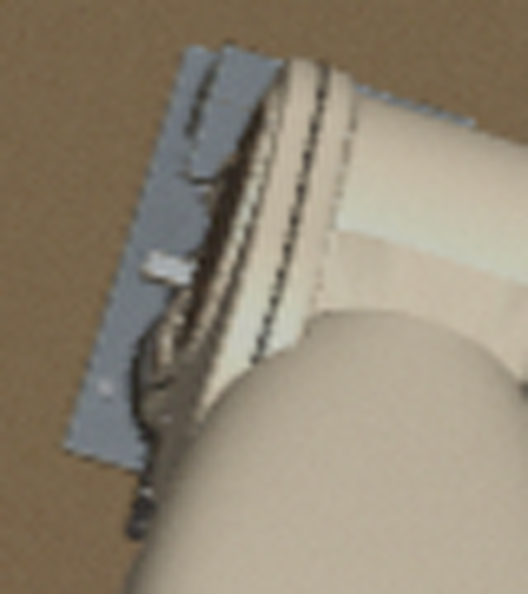

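The fingertip is in the gap at (315,250) with no contact force. I'll push partway along tool -x and then look.

```bash
python3 -m inch '[[-0.004,0,0,0,1],[-0.008,0,0,0,1],[-0.012,0,0,0,1],[-0.015,0,0,0,1],[-0.018,0,0,0,1],[-0.021,0,0,0,1],[-0.021,0,0,0,1]]'
python3 - <<'E'
from h import *
o,im=cam('wrist','w4.png');print(o['eef_pos'],o['ft_force'])
E
```

```text
clock: 5.92
eef_pos: [0.4743, -0.163, 0.0503]
tool_rot: [0.821, 0.571, -0.0, 0.0]
ft_force: [-0.5, 0.9, -0.6]
grip_width: -0.0002
[ 0.47432237 -0.16303235  0.05031992] [-0.45758054  0.89442541 -0.56144302]
```

View pics/w4.png

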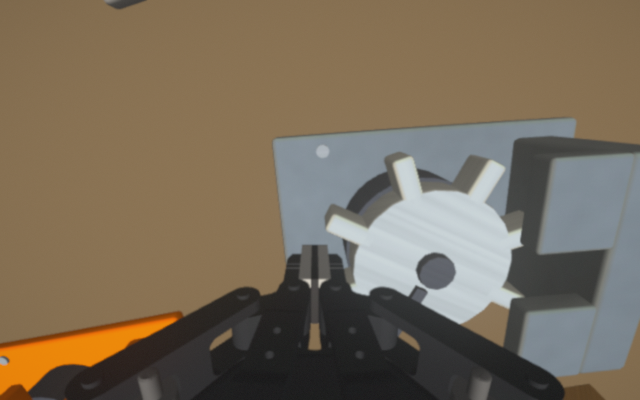

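```bash
cat >> h.py <<'E'
HUB=np.array([.531,-.182]);YAW=-16.5
def wang(px,o,name='wrist'):
    p=atz(name,px,.065,o)[:2]-HUB; return round(float(np.degrees(np.arctan2(p[1],p[0]))-YAW),1),round(float(np.hypot(*p)*1000),1)
E
python3 - <<'E'
from h import *
o=bot.get_obs()
p=atz('wrist',(436,271),.065,o);print('hub',p)
for px in [(398,157),(490,164),(333,223),(390,300+0)]:print(wang(px,o))
E
```

```text
hub [ 0.53230993 -0.18356444  0.065     ]
(108.0, 59.9)
(65.8, 56.2)
(150.1, 56.0)
(-142.2, 26.8)
```

The wheel has turned about 17° of the 45°, with about 1 N of force. Continuing past the tipping point.

```bash
python3 -m inch '[[-0.003,0,0,0,1],[-0.006,0,0,0,1],[-0.009,0,0,0,1],[-0.011,0,0,0,1],[-0.011,0,0,0,1],[-0.011,0,0,0,1]]'
python3 - <<'E'
from h import *
o,im=cam('wrist','w5.png');print(o['eef_pos'],o['ft_force'])
E
```

```text
clock: 6.72
eef_pos: [0.4705, -0.1734, 0.0502]
tool_rot: [0.821, 0.571, -0.001, 0.0]
ft_force: [-1.0, -1.8, -0.4]
grip_width: 0.0002
[ 0.47046579 -0.17344631  0.05024137] [-1.04399453 -1.82173878 -0.35431517]
```

View pics/w5.png

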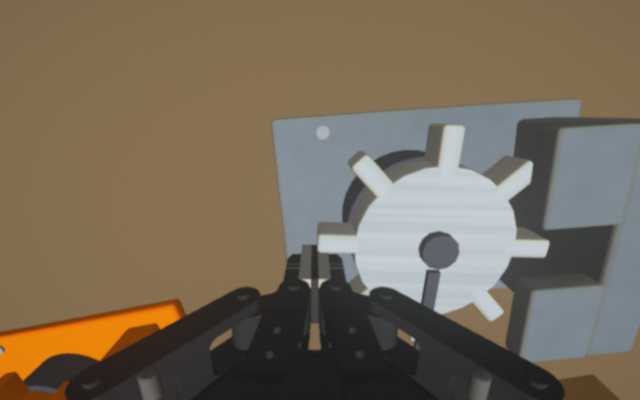

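The wheel tipped over, and the following lobe at (337,238) now rests lightly on the back of the finger. I'll withdraw radially so it can settle.

```bash
python3 -m inch '[[-0.002,-0.006,0,0,1],[-0.003,-0.014,0,0,1],[-0.003,-0.023,0,0,1],[-0.003,-0.031,0,0,1],[-0.003,-0.033,0,0,1],[0.015,-0.033,0,0,1],[0.033,-0.033,0,0,1],[0.033,-0.033,0,0,1],[0.033,-0.033,0,0,1]]'
python3 - <<'E'
from h import *
o,im=cam('wrist','w6.png');print(o['eef_pos'],o['ft_force'])
E
```

```text
clock: 7.9
eef_pos: [0.4513, -0.1306, 0.0503]
tool_rot: [0.82, 0.572, -0.0, 0.0]
ft_force: [0.6, -0.0, -0.8]
grip_width: -0.0002
[ 0.45127924 -0.13062623  0.05031543] [ 0.58883312 -0.01756396 -0.80565406]
```

View pics/w6.png

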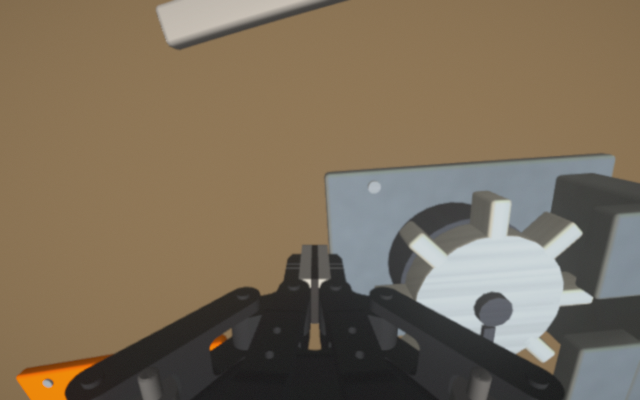

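The wheel has settled with the rib at about -90° (488,330), two clicks short. Second flick, the same way.

```bash
python3 -m inch '[[0,0.010,0,0,1],[0,0.020,0,0,1],[0,0.028,0,0,1],[0,0.033,0,0,1],[0,0.033,0,0,1],[0,0.033,0,0,1]]'
python3 -m inch '[[-0.004,0,0,0,1],[-0.008,0,0,0,1],[-0.012,0,0,0,1],[-0.016,0,0,0,1],[-0.020,0,0,0,1],[-0.023,0,0,0,1],[-0.026,0,0,0,1],[-0.029,0,0,0,1],[-0.032,0,0,0,1],[-0.032,0,0,0,1]]'
python3 - <<'E'
from h import *
o,im=cam('wrist','w7.png');print(o['eef_pos'],o['ft_force'])
E
```

```text
clock: 8.7
eef_pos: [0.4819, -0.1417, 0.0501]
tool_rot: [0.821, 0.572, -0.0, -0.0]
ft_force: [-0.4, -0.6, 0.6]
grip_width: -0.0002
clock: 9.95
eef_pos: [0.4708, -0.1723, 0.0502]
tool_rot: [0.821, 0.571, -0.0, 0.0]
ft_force: [-0.3, 0.4, 0.2]
grip_width: -0.0001
[ 0.47079651 -0.17228137  0.05020284] [-0.34896944  0.39471911  0.20091673]
```

View pics/w7.png

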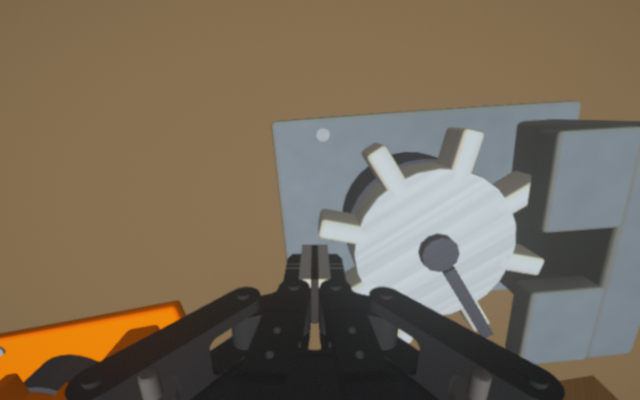

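```bash
python3 -m inch '[[0,0,0,0,1],[0,0,0,0,1],[0,0,0,0,1]]'
python3 - <<'E'
from h import *
o,im=cam('wrist','w8.png');print(o['eef_pos'],o['ft_force'])
E
```

```text
clock: 10.38
eef_pos: [0.4709, -0.1722, 0.0502]
tool_rot: [0.821, 0.571, -0.001, 0.0]
ft_force: [-1.2, -3.1, -0.8]
grip_width: 0.0002
[ 0.47092908 -0.17217985  0.0502463 ] [-1.19772193 -3.09991408 -0.75751515]
```

View pics/w8.png

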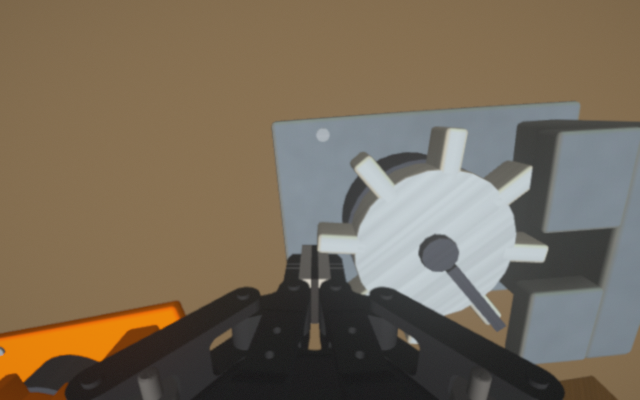

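The rib now points to (500,325) and the following lobe rests against the finger. I'll withdraw again and let it settle.

```bash
python3 -m inch '[[-0.003,-0.006,0,0,1],[-0.004,-0.014,0,0,1],[-0.004,-0.023,0,0,1],[-0.004,-0.031,0,0,1],[-0.004,-0.033,0,0,1],[0.014,-0.033,0,0,1],[0.032,-0.033,0,0,1],[0.032,-0.033,0,0,1],[0.032,-0.033,0,0,1],[0.032,-0.033,0,0,1]]'
python3 - <<'E'
from h import *
o,im=cam('wrist','w9.png');print(o['eef_pos'],o['ft_force'])
E
```

```text
clock: 11.68
eef_pos: [0.4512, -0.1308, 0.0503]
tool_rot: [0.821, 0.571, -0.0, 0.0]
ft_force: [0.3, 0.4, 0.3]
grip_width: -0.0003
[ 0.45116934 -0.13082598  0.05028079] [0.31729939 0.3904508  0.2683414 ]
```

View pics/w9.png

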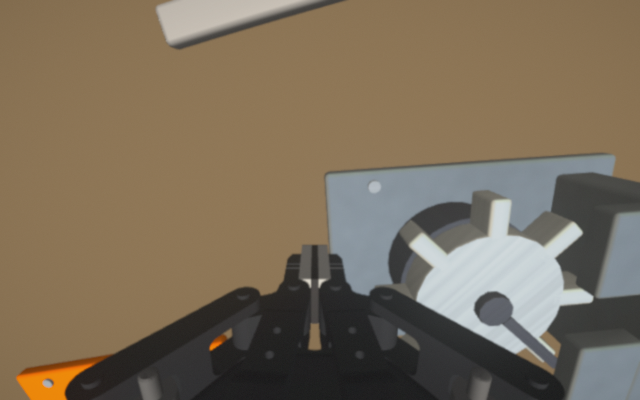

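The rib is at (555,362), one click before zero, and the lobes match the settled pose. Third and last flick.

```bash
python3 -m inch '[[0,0.010,0,0,1],[0,0.020,0,0,1],[0,0.028,0,0,1],[0,0.033,0,0,1],[0,0.033,0,0,1],[0,0.033,0,0,1]]'
python3 -m inch '[[-0.004,0,0,0,1],[-0.008,0,0,0,1],[-0.012,0,0,0,1],[-0.016,0,0,0,1],[-0.020,0,0,0,1],[-0.023,0,0,0,1],[-0.026,0,0,0,1],[-0.029,0,0,0,1],[-0.032,0,0,0,1],[-0.032,0,0,0,1]]'
python3 -m inch '[[0,0,0,0,1],[0,0,0,0,1],[0,0,0,0,1]]'
python3 - <<'E'
from h import *
o,im=cam('wrist','w10.png');print(o['eef_pos'],o['ft_force'])
E
```

```text
clock: 12.48
eef_pos: [0.4819, -0.1416, 0.0502]
tool_rot: [0.82, 0.572, -0.0, -0.0]
ft_force: [0.2, -0.3, 0.4]
grip_width: 0.0
clock: 13.72
eef_pos: [0.4708, -0.1723, 0.0502]
tool_rot: [0.821, 0.571, -0.0, 0.0]
ft_force: [-0.6, -0.3, -0.7]
grip_width: -0.0001
clock: 14.1
eef_pos: [0.4709, -0.1722, 0.0502]
tool_rot: [0.821, 0.571, -0.001, 0.0]
ft_force: [-1.8, -3.1, 0.1]
grip_width: -0.0001
[ 0.47091741 -0.17221109  0.05021977] [-1.76620299 -3.07215879  0.0621666 ]
```

View pics/w10.png

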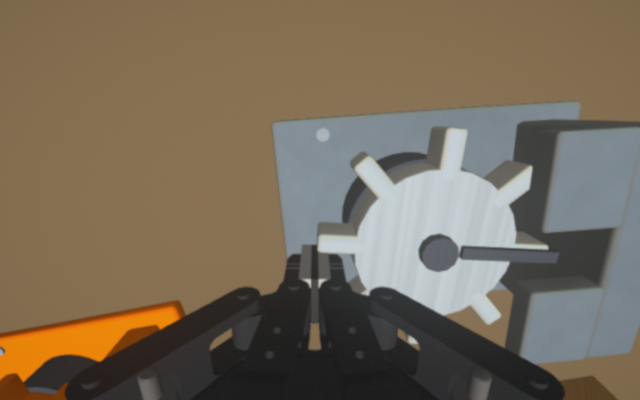

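The rib has swung into the window at (555,257). I'll withdraw radially well clear, then raise the tool to check.

```bash
python3 -m inch '[[-0.003,-0.006,0,0,1],[-0.004,-0.014,0,0,1],[-0.004,-0.023,0,0,1],[-0.004,-0.032,0,0,1],[-0.004,-0.045,0,0,1],[-0.004,-0.045,-0.03,0,1],[-0.004,-0.045,-0.08,0,1],[0.02,-0.07,-0.13,0,1],[0.06,-0.12,-0.15,0,1],[0.10,-0.15,-0.15,0,1]]'
python3 -m inch '[[0.05,0,0,0,1],[0.10,0,0,0,1],[0.10,0,0,0,1],[0.10,0,0,0,1],[0.10,0,0,0,1]]'
python3 - <<'E'
from h import *
o,im=cam('wrist','w11.png');print(o['eef_pos'],o['ft_force'])
o,im=cam('top','t11.png');cv2.imwrite('pics/t11c.png',cv2.resize(im[100:330,130:460,::-1],None,fx=2.4,fy=2.4,interpolation=2))
for t in ['bar_hub','bar_window','bar_zero_lobe','coil_zero_lobe']:
    for r in bot.spot_point('top',t):
        p=np.array(r['point'])*[640,400]
        print(t,round(r['score'],2),p.round(1),atz('top',p,.086 if 'w' in t[4:] else .065,o).round(4),wang(p,o,'top'))
E
```

```text
clock: 15.4
eef_pos: [0.3644, -0.025, 0.202]
tool_rot: [0.821, 0.571, 0.002, 0.001]
ft_force: [1.7, 1.5, -0.3]
grip_width: -0.0003
clock: 16.02
eef_pos: [0.3991, 0.0667, 0.2001]
tool_rot: [0.821, 0.571, -0.0, -0.0]
ft_force: [0.4, -0.1, 0.0]
grip_width: -0.0001
[0.39911834 0.0667307  0.2001401 ] [ 0.44957261 -0.10240692  0.01814242]
bar_hub 0.93 [408.  276.6] [ 0.2425 -0.2428  0.065 ] (-151.6, 294.8)
bar_hub 0.92 [216.3 284.2] [0.2128 0.2744 0.065 ] (141.4, 556.4)
bar_hub 0.69 [387.6 172.3] [ 0.526  -0.1844  0.065 ] (-137.7, 5.6)
bar_hub 0.67 [240.7 168.6] [0.5274 0.2199 0.065 ] (107.0, 401.9)
bar_window 0.93 [391.9 146.8] [ 0.593  -0.1916  0.086 ] (5.0, 67.7)
bar_window 0.76 [414.3 259.9] [ 0.29   -0.2543  0.086 ] (-145.8, 255.2)
bar_window 0.7 [219.8 266.2] [0.2636 0.2612 0.086 ] (137.5, 524.0)
bar_zero_lobe 0.94 [411.3 255.9] [ 0.2984 -0.2515  0.065 ] (-146.9, 242.8)
bar_zero_lobe 0.9 [221.4 259.3] [0.2795 0.2635 0.065 ] (135.9, 511.6)
bar_zero_lobe 0.8 [394.4 152.2] [ 0.5824 -0.2026  0.065 ] (-5.3, 55.4)
coil_zero_lobe 0.9 [256.9 160.4] [0.5511 0.1763 0.065 ] (103.3, 358.9)
```

View pics/t11c.png

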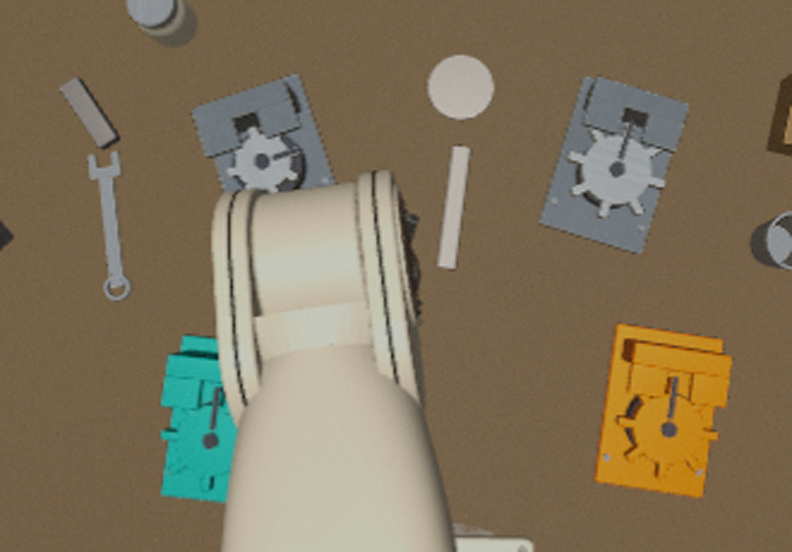

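The top view shows the target's rib in the window at crop (630,135). The other lobes are where they were at the start, and the smaller wheel, the bars, ingot, jar and wrench are unchanged. The tool is free with about 0.4 N on it, so I'm handing in.

```bash
python3 -c "
from workcell import bot
print(bot.get_obs()['clock'],bot.job_done())"
```

```text
the job is handed in; nothing more can be done
16.325 None
```

The larger counter is at zero and the job is handed in at 16.3 s. The system returns no verdict, so this rests on my own checks.

**What I did:** the ribbed lobe started 3 clicks short. I gave the front lobe three separate pushes with the shut fingertips and backed out after each one so the wheel could settle. It rested one click before zero for about 1 s before the last push. The wrist force readings between moves stayed under 4 N.

**Last checks:**
- **Larger wheel:** in the last top picture the rib lies in the window, and the other lobes look the same as in the settled starting pose. The network put the lobe end at -5.3° (about -0.09 rad). That is inside the 0.12 rad limit, but within the error of my hub and yaw estimate.
- **Disagreement:** the network's window point came out at +5° from my estimated counter axis. I put that down to network error, since the plate edges and the picture support my axis.
- **Everything else:** the smaller wheel, long bar, short bar, ingot, jar and wrench looked unmoved by eye. Only parts of the cup and carton show in that view; those parts look the same. The arm ended clear of everything at a height of 0.20 m.

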